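# Lock the sharps box into its desk holder

### The job

Push the small sharps box squarely and fully home against the back stop of its steel desk holder, then swing the slotted retaining bar about its loose bolt, across the front of the box, until the slot drops over the upright stud and the bar lies flat on the desk. Do not tip the box over, and leave the other things on the desk where they are.

Things in the scene. Friction and masses are not known exactly. Their poses are not given: they have to be found in the camera images.
- holder: Smooth steel holder fixed to the desk, walls 40 mm high, open in front. Origin on the desk, mid-front, where the box's front face lies when home. x = push-in direction, z up. Back stop at x = 110 mm; side walls x = 44 to 112, inner faces at y = +-66 mm, flared outward from x = 44 to 23 as lead-in. Bolts in front: pivot at x = -32, y = -88, stud at x = -32, y = 74 mm.
- sharps_box: Low closed yellow box, red lid, loose on the desk: 110 mm (x) by 120 (y) by 66 high, about 0.35 kg. Origin: centre of underside. Starts 75 to 105 mm out in front of the holder, within 0.12 rad and 6 mm of in line. Enters +x first; home, its centre is at x = 55 mm of the holder. Pushed 20 to 35 mm up mid -x face (two fingertips apart keep it square) it slides without tipping; the flares guide it.
- box_center (a point): Centre of the sharps box, 33 mm above its underside, same axes as the box.
- bar: Loose flat polished (slippery) steel bar, 198 x 36 x 6 mm, about 0.36 kg, lying on the desk. Origin: underside, centre of its 14 mm hole, loose on the pivot bolt; x runs along the bar to the slot, z up. Spans x = -16 to 182, y = -18 to 18 mm. Starts swung out; turns 1.6 to 2 rad clockwise seen from above, -y edge leading, until its x axis lies along the holder's +y.
- slot (a point): Centre of the slot, on the bar's underside, 162 mm from the hole's centre; bar's axes. Slot 25 mm along the bar, 15 mm across, right through. Height about 0 when the bar lies flat, about 6 mm while it rides on the stud.
- nose (a point): Tip of the upturned nose on the bar's leading edge at its outer end (x = 155 to 181 mm of the bar): slopes up 19 degrees from y = -18 to -44 mm, 9 mm clear of the desk at its tip. Pushed slowly (25 mm/s), it rides up over the stud against a few newtons; then the slot falls over the stud by the bar's own weight and the stud blocks further swing.
- tab (a point): Middle of the outer face of the upright push tab on the bar's trailing (+y) edge, 157 mm along the bar and 18 mm up; the tab is 48 mm long along the bar, 4 mm thick and reaches from 6 to 32 mm above the underside. Push it horizontally, square to the bar.
- stud (a point): Foot of the second bolt, a fixed headless upright stud on the desk: 10 mm diameter, 6.5 mm high with a conical tip.
- pivot_bolt (a point): Foot of the fixed pivot bolt through the bar's hole: 10 mm diameter, with a 23 mm washer 14 mm above the desk and a nut above to 23 mm; the bar turns and tilts freely on it but cannot be lifted off.
- gel_bottle: Bystander: bottle, 60 mm diameter, 150 mm high. Origin at the centre of its underside.
- carton: Bystander: carton 90 x 70 x 80 mm high. Origin at the centre of its underside.
- pulp_bowl: Bystander: brown pulp bowl, 110 mm wide, 45 mm high. Origin at the centre of its underside.
Things that resemble listed ones, but are neither listed nor needed, are in the scene too. Of the things that look like the sharps_box, take the one that is nearest to the robot's base at the start.

How it is judged:
By the outcome, as a careful person would: the job done as asked, in the order asked, and still so for the second after the job is handed in, with the robot touching nothing.
It also fails if it takes over 54 s, if anything falls off the work surface, if the arm or the gripper's body presses on something with over 40 N, if the wrist force passes 120 N, or if a joint passes its speed limit or range.

### The arm

A 7-joint arm with a two-finger parallel gripper is mounted at the origin on the work surface. World frame = base frame: x ahead of the robot, y to its left, z up, the work surface at z = 0. Lengths are in m, angles in rad, forces in N, time in s.
With the tool pointing down it reaches from about 0.35 to 0.9 m from the base axis. Payload 8.1 kg.
Tool frame: the origin (TCP) lies on the centre line of the jaws, within the pads' length; the fingertips stand 17 mm ahead of it and the grasp point (between the pads) lies 2 mm behind it; z points along the fingers, y is the direction in which the jaws open and shut (so a half turn about z gives the same grasp; the last joint's range is limited). The gripper opens to 92 mm and grips with 3 to 60 N. Pads are 19 mm wide; open, the fingers measure 130 mm over their backs; the gripper's body (75 mm by 190 mm) begins 47 mm behind the grasp point.
Start: joints at [-1.242, 0.434, 0.025, 1.573, -0.012, 1.134, -0.075], TCP at [0.262, 0.568, 0.244] pointing down, gripper open.
Joint ranges: [-2.62, 2.62], [-0.44, 2.09], [-1.27, 1.32], [0.08, 2.57], [-1.32, 4.46], [0.12, 2], [-2.74, 2.74]. Speed limits (rad/s): [2.22, 2.22, 3.01, 3.01, 3.14, 3.14, 3.14].

### API

Orientations are given as a rotation vector (axis times angle).
In Python, from cell import arm, imaging, job gives the robot as it stands.
- The arm moves only by the tool jog_arm, never from a script. Its argument "moves" is a list of rows, each an object with "fingers": the closure, from -1 (fully open) to 1 (shut); "xyz": the shift along the tool's x, y, z in cm, a list of three; "angular": the turn, a rotation vector about the tool's x, y, z in rad, a list of three. In form: [{"fingers": fingers, "xyz": [dx, dy, dz], "angular": [ax, ay, az]}, ...]. A call has 1 to 12 rows; each row is the pose to reach, as a shift and turn from the pose commanded when the call began, along the tool's axes at that moment; what a row does not reach only later rows make up. A row lasts 1/8 s, in which the tool goes at most 62.5 mm and 10.7 degrees, less where a joint would pass 70% of its speed; a pose out of reach is approached as far as the arm can. A call with a gripper value outside its range is refused whole. The fingers move at their own pace and stop on an object; "grip_force" is the grip in N (left out, the last holds). Time passes only in rows, so rows that repeat a pose let the fingers close. It gives the time, the measured TCP pose, the force and the opening at its end, in the units of the state.
- arm.observe(): the state, without advancing time (a new reading comes with each control period).
- imaging.get_image(name): name is "side" or "top" or "wrist"; returns the picture (400x640x3 uint8, red, green, blue); there is no depth.
- imaging.camera_params(name): a dict with "fx", "fy", "cx", "cy" (pixels), "rvec" (rotation vector, rad) and "tvec" (3), from world to camera coordinates, as OpenCV has them; the wrist camera has in their place "hand_eye" (4x4, takes a point from camera to tool coordinates, whose origin is the TCP and whose axes are the flange's). Camera axes: x right, y down, z forward; pixel columns grow to the right and rows downward; lengths in m; the calibration is good to about 2 mm. The wrist camera is an equidistant fisheye: a pixel r from the principal point sees the ray r / f radians off the axis. A picture is of the moment at which its call begins: read the wrist's pose just before it. camera_params takes no time and is no camera call.
- job.sign_off(): hands the job in, once; it reports no verdict.
The state is a dict: "clock": time; "joints": joint angles; "dq": joint speeds; "joint_efforts": joint torques, N m; "position": TCP position; "ee_rot": TCP orientation; "force": force on the tool from outside, world axes, zero at the start; "ft_torque": the same for the moment, N m; "width": opening from 0.0 (shut) to 1.0 (fully open).
Only numpy, scipy, OpenCV 4.12 (cv2) and the standard library are available. Lean on these libraries where they do the work, as an engineer would, in place of code of your own. Each camera call takes 0.05 s, during which the arm holds its last target. There are 200 camera calls.

## Working session

There is one attempt and no reset: what is moved stays moved. The work goes in short steps, Python scripts to look and compute and a tool call to move; the robot and the scene stay as the last step left them, time stands still between calls to the robot, and variables do not carry over. Pictures are saved under pics/ and viewed, about 8 in all and at most 12, crops included, and the job is handed in when it is done.

Besides the shell and the picture viewer there is one more tool, called after "Emit:" as name(argument=value, ...), one argument or row to a line, values as JSON. jog_arm: Moves the arm, as the interface text tells. Its arguments: {"type":"object","properties":{"moves":{"type":"array"},"grip_force":{"type":"number"}},"required":["moves"]}

```bash
mkdir -p pics; ls
python3 - <<'E'
from cell import arm,imaging
import cv2
s=arm.observe();print({k:s[k] for k in('clock','position','ee_rot','width','force')})
for n in('top','side'):
    im=imaging.get_image(n);cv2.imwrite(f'pics/{n}0.png',im[:,:,::-1]);print(n,imaging.camera_params(n))
print(imaging.camera_params('wrist'))
E
```

```text
pics
{'clock': 0.0, 'position': array([0.26140067, 0.56718084, 0.24295847]), 'ee_rot': array([-6.73063003e-01, -3.06844947e+00,  2.37833960e-03]), 'width': 1.001075614128491, 'force': array([ 0.56752037, -0.4378253 , -0.48081235])}
top {'fx': 442.85163676162523, 'fy': 442.85163676162523, 'cx': 318.6282389099368, 'cy': 205.91441426697187, 'rvec': array([ 2.14942745, -2.10492998,  0.21039851]), 'tvec': array([0.04096175, 0.63099427, 1.20243382])}
side {'fx': 462.84656849554955, 'fy': 462.84656849554955, 'cx': 317.04317048834827, 'cy': 202.84893965578635, 'rvec': array([ 2.24453943, -0.38644646,  0.17181855]), 'tvec': array([-0.56296947,  0.21853215,  1.2025287 ])}
{'fx': 309.70691628693146, 'fy': 309.70691628693146, 'cx': 320.35972398564877, 'cy': 193.95772381211123, 'hand_eye': array([[-7.29511246e-04, -9.69753863e-01, -2.44083823e-01,
         6.56156707e-02],
       [ 9.99999659e-01, -6.13224518e-04, -5.52409214e-04,
         1.45893648e-04],
       [ 3.86022785e-04, -2.44084142e-01,  9.69753980e-01,
        -1.41776122e-01],
       [ 0.00000000e+00,  0.00000000e+00,  0.00000000e+00,
         1.00000000e+00]])}
```

View pics/top0.png

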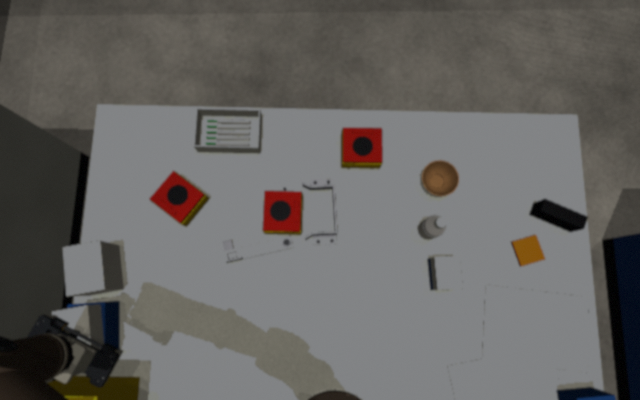

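View pics/side0.png

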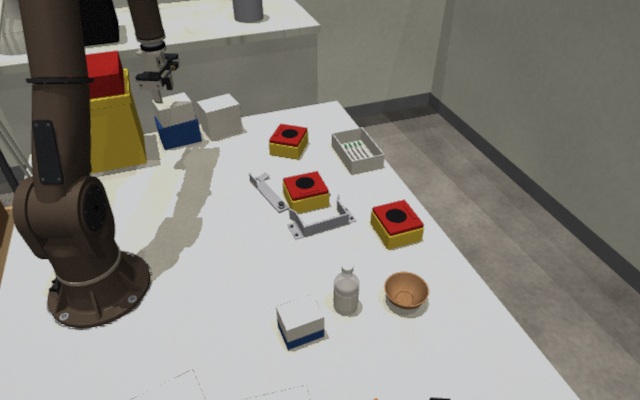

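Candidates for the box in the top view are the red lids at (180,198), (283,212) and (362,147). The one at (283,212) is nearest the base and in line with the holder's open front. The pivot is near (287,242), the stud near (285,189), and the bar points left to about (230,252).

```bash
cat > h.py <<'E'
from cell import arm,imaging
import cv2,numpy as np
from scipy.spatial.transform import Rotation as R
def cast(name,px,z,state=None):
    """pixels -> world xy on the plane at height z"""
    p=imaging.camera_params(name);px=np.atleast_2d(np.asarray(px,float))
    u=(px-[p['cx'],p['cy']])/[p['fx'],p['fy']]
    if name=='wrist':
        r=np.linalg.norm(u,axis=1,keepdims=True);d=np.c_[np.sin(r)*u/np.maximum(r,1e-9),np.cos(r)]
        H=p['hand_eye'];Rt=R.from_rotvec(state['ee_rot']).as_matrix()
        M=Rt@H[:3,:3];c=Rt@H[:3,3]+state['position']
    else:
        M=R.from_rotvec(p['rvec']).as_matrix().T;c=-M@p['tvec'];d=np.c_[u,np.ones(len(u))]
    d=d@M.T
    z=np.broadcast_to(z,len(d))
    return c+d*((z-c[2])/d[:,2])[:,None]
def red(im):
    h=cv2.cvtColor(im,cv2.COLOR_RGB2HSV)
    return (((h[...,0]<6)|(h[...,0]>174))&(h[...,1]>150)&(h[...,2]>60)).astype(np.uint8)
E
python3 - <<'E'
from h import *
im=cv2.imread('pics/top0.png')[:,:,::-1].copy()
m=red(im);cs,_=cv2.findContours(m,0,2)
for c in cs:
    if cv2.contourArea(c)>400:
        r=cv2.minAreaRect(c);b=cv2.boxPoints(r);w=cast('top',b,.066)
        print(r,w[:,:2].round(3).tolist(),w.mean(0).round(3), 'dist',np.hypot(*w.mean(0)[:2]).round(3))
print(cast('top',[[287,242],[285,189],[232,250],[336,212]],[.02,.006,0.02,.04]).round(3))
cv2.imwrite('pics/crop0.png',cv2.resize(im[165:280,210:350,::-1],None,fx=5,fy=5,interpolation=2))
s=arm.observe();print(R.from_rotvec(s['ee_rot']).as_matrix().round(3))
E
```

```text
((281.8068542480469, 210.71507263183594), (35.64223098754883, 38.30706787109375), 2.12109637260437) [[0.559, 0.208], [0.669, 0.209], [0.667, 0.107], [0.557, 0.108]] [0.613 0.158 0.066] dist 0.633
((176.6055145263672, 196.3651885986328), (38.51927185058594, 36.73881912231445), 38.04704284667969) [[0.638, 0.531], [0.724, 0.474], [0.657, 0.383], [0.572, 0.44]] [0.648 0.457 0.066] dist 0.793
((362.0, 145.0), (32.0, 38.0), 90.0) [[0.86, -0.013], [0.862, -0.124], [0.765, -0.124], [0.762, -0.014]] [ 0.812 -0.069  0.066] dist 0.815
[[0.529 0.143 0.02 ]
 [0.689 0.155 0.006]
 [0.503 0.301 0.02 ]
 [0.617 0.004 0.04 ]]
[[-0.908  0.419 -0.   ]
 [ 0.419  0.908 -0.001]
 [-0.    -0.001 -1.   ]]
```

View pics/crop0.png

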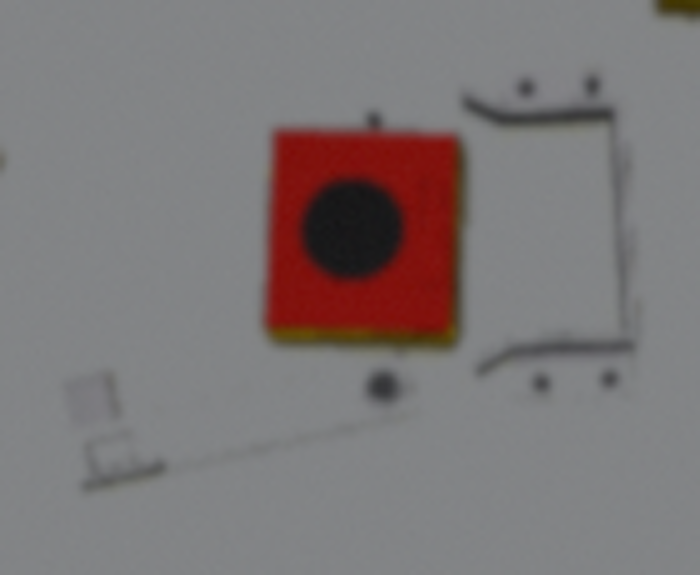

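The crop shows the chosen box at crop (365,235), with the stud at (374,118), the pivot nut at (383,387) and the bar tab at (125,480). Next I'll go over it for a wrist look, with the jaws turned along world x.

Emit:
jog_arm(
  moves=[
    {"fingers": -0.3, "xyz": [-4.5, -1.7, -0.4], "angular": [0, 0, 0.11]},
    {"fingers": -0.3, "xyz": [-9, -3.4, -0.8], "angular": [0, 0, 0.22]},
    {"fingers": -0.3, "xyz": [-13.5, -5.1, -1.2], "angular": [0, 0, 0.34]},
    {"fingers": -0.3, "xyz": [-18, -6.8, -1.6], "angular": [0, 0, 0.45]},
    {"fingers": -0.3, "xyz": [-22.5, -8.5, -2], "angular": [0, 0, 0.57]},
    {"fingers": -0.3, "xyz": [-27, -10.2, -2.4], "angular": [0, 0, 0.68]},
    {"fingers": -0.3, "xyz": [-31.5, -12, -2.8], "angular": [0, 0, 0.8]},
    {"fingers": -0.3, "xyz": [-36, -13.7, -3.2], "angular": [0, 0, 0.91]},
    {"fingers": -0.3, "xyz": [-40.5, -15.5, -3.5], "angular": [0, 0, 1.03]},
    {"fingers": -0.3, "xyz": [-45.4, -17.3, -3.7], "angular": [0, 0, 1.138]},
    {"fingers": -0.3, "xyz": [-45.4, -17.3, -3.7], "angular": [0, 0, 1.138]},
    {"fingers": -0.3, "xyz": [-45.4, -17.3, -3.7], "angular": [0, 0, 1.138]},
  ],
)

```text
clock: 1.6
position: [0.601, 0.2209, 0.2802]
ee_rot: [-2.219, -2.223, 0.001]
force: [0.9, -0.1, -0.2]
width: 0.65
```

Run:
```python
from h import *
import json
s=arm.observe();im=imaging.get_image('wrist')
cv2.imwrite('pics/w1.png',im[:,:,::-1])
json.dump({k:np.asarray(s[k]).tolist() for k in('position','ee_rot')},open('w1.json','w'))
print(s['clock'],s['position'],s['width'],s['joints'].round(2))
```

```text
1.6 [0.60097466 0.22089103 0.28016112] 0.6495354534424027 [-0.7   0.45  0.41  1.5  -0.18  1.23 -0.27]
```

View pics/w1.png

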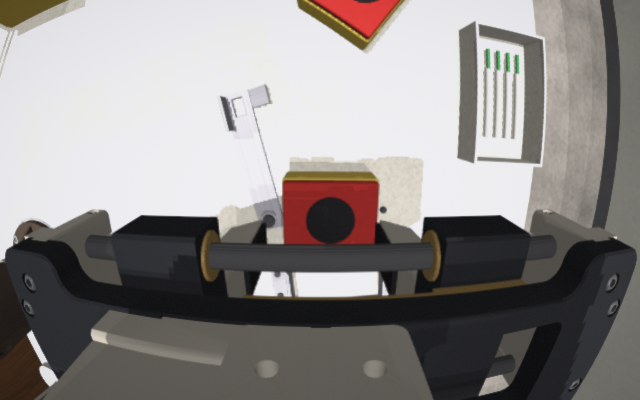

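The wrist view shows the box lid spanning columns 284–378, with its top edge at row 180. The pivot is at (269,219), the stud at (383,210), the slot near (239,106), the nose at (262,95) and the tab at (227,115).

Run:
```python
from h import *
import json
s=json.load(open('w1.json'));im=cv2.imread('pics/w1.png')[:,:,::-1].copy()
m=red(im);m[:150]=0
cs,_=cv2.findContours(m,0,2);c=max(cs,key=cv2.contourArea).reshape(-1,2)
w=cast('wrist',c,.066,s)[:,:2]
front=w[(abs(c[:,1]-182)<6)&(c[:,0]>292)&(c[:,0]<370)]
f=np.polyfit(front[:,0],front[:,1],1);print('front edge y at .613:',np.polyval(f,.613),'slope',f[0],'x range',w[:,0].min(),w[:,0].max(),w[:,1].max())
g=cv2.cvtColor(im,cv2.COLOR_RGB2GRAY)
def blob(x,y,r,t):
    q=(g[y-r:y+r+1,x-r:x+r+1]<t);v=np.argwhere(q).mean(0);return [v[1]+x-r,v[0]+y-r],q.sum()
print(blob(269,219,7,60),blob(383,210,6,90))
P=cast('wrist',[blob(269,219,7,60)[0]],.022,s)[0];S=cast('wrist',[blob(383,210,6,90)[0]],.004,s)[0]
print('pivot',P.round(4),'stud',S.round(4),'dist',np.linalg.norm((S-P)[:2]))
for n,p,z in(('slot',[239,106],.006),('noseL',[265,86],.009),('noseR',[270,103],.009),('tabtop a',[220,97],.032),('tabtop b',[230,132],.032)):
    q=cast('wrist',[p],z,s)[0];d=q-P;print(n,q.round(3),'r',np.hypot(*d[:2]).round(3),'ang',np.arctan2(d[1],d[0]).round(3))
v=(S-P)[:2];v/=np.linalg.norm(v);xh=np.array([v[1],-v[0]])
O=S[:2]-v*74+xh*32; O2=P[:2]+v*.088+xh*.032
print('y_h',v,'x_h',xh,'O from S',S[:2]-v*.074+xh*.032,'from P',O2)
p=np.array([[367,147]]);
# holder in top view: side wall/back stop pixels from crop (crop/5 + (210,165))
cr=np.array([[505,122],[612,114],[515,352],[632,346],[612,114],[632,346]])/5+[210,165]
print(cast('top',cr,.04).round(3)[:,:2].tolist())
i=cv2.resize(im[70:250,200:400,::-1],None,fx=4,fy=4,interpolation=2);cv2.imwrite('pics/w1c.png',i[:600])
```

```text
front edge y at .613: 0.21161204593055918 slope -0.019370323360938108 x range 0.5554055319750892 0.6683848763169232 0.2124242767136189
([np.float64(266.4), np.float64(221.15)], np.int64(40)) ([np.float64(382.5), np.float64(209.27272727272728)], np.int64(22))
pivot [0.5258 0.1468 0.022 ] stud [0.6891 0.1586 0.004 ] dist 0.1636893898584491
slot [0.49  0.305 0.006] r 0.162 ang 1.796
noseL [0.527 0.33  0.009] r 0.183 ang 1.566
noseR [0.533 0.307 0.009] r 0.16 ang 1.524
tabtop a [0.471 0.317 0.032] r 0.178 ang 1.883
tabtop b [0.484 0.27  0.032] r 0.13 ang 1.899
y_h [0.99740181 0.07203904] x_h [ 0.07203904 -0.99740181] O from S [0.61760752 0.12139059] from P [0.61592252 0.12126889]
[[0.682, 0.077], [0.688, 0.015], [0.548, 0.068], [0.552, 0.002], [0.688, 0.015], [0.552, 0.002]]
```

View pics/w1c.png

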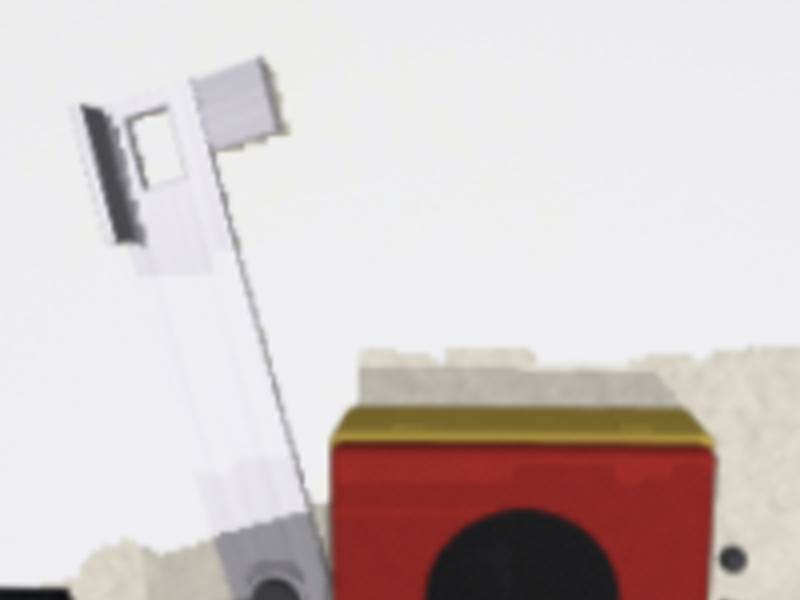

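The numbers are consistent:
- The holder origin is about (0.616, 0.121), with its y axis 0.075 rad off world x.
- The pivot-to-stud distance is 163 mm against 162 mm given, and the slot radius is 162 mm.
- The box sits about 90 mm out, with a relative yaw of about -0.09 rad.

I'll come down in front of the box, square to the holder.

Emit:
jog_arm(
  moves=[
    {"fingers": -0.3, "xyz": [3.0, 0.6, 2], "angular": [0, 0, -0.075]},
    {"fingers": -0.3, "xyz": [3.0, 0.6, 7], "angular": [0, 0, -0.075]},
    {"fingers": -0.3, "xyz": [3.0, 0.6, 12], "angular": [0, 0, -0.075]},
    {"fingers": -0.3, "xyz": [3.0, 0.6, 17], "angular": [0, 0, -0.075]},
    {"fingers": -0.3, "xyz": [3.0, 0.6, 21], "angular": [0, 0, -0.075]},
    {"fingers": -0.3, "xyz": [3.0, 0.6, 23.5], "angular": [0, 0, -0.075]},
    {"fingers": -0.3, "xyz": [3.0, 0.6, 24.6], "angular": [0, 0, -0.075]},
    {"fingers": -0.3, "xyz": [3.0, 0.6, 24.6], "angular": [0, 0, -0.075]},
  ],
)

```text
clock: 2.65
position: [0.6068, 0.2513, 0.0346]
ee_rot: [-2.133, -2.305, 0.001]
force: [1.1, -0.2, -0.4]
width: 0.649
```

Emit:
jog_arm(
  moves=[
    {"fingers": -0.3, "xyz": [-1, 0, 0], "angular": [0, 0, 0]},
    {"fingers": -0.3, "xyz": [-2, 0, 0], "angular": [0, 0, 0]},
    {"fingers": -0.3, "xyz": [-2.6, 0, 0], "angular": [0, 0, 0]},
    {"fingers": -0.3, "xyz": [-3.2, 0, 0], "angular": [0, 0, 0]},
    {"fingers": -0.3, "xyz": [-3.8, 0, 0], "angular": [0, 0, 0]},
    {"fingers": -0.3, "xyz": [-4.4, 0, 0], "angular": [0, 0, 0]},
    {"fingers": -0.3, "xyz": [-5, 0, 0], "angular": [0, 0, 0]},
    {"fingers": -0.3, "xyz": [-5.6, 0, 0], "angular": [0, 0, 0]},
    {"fingers": -0.3, "xyz": [-6.2, 0, 0], "angular": [0, 0, 0]},
    {"fingers": -0.3, "xyz": [-6.8, 0, 0], "angular": [0, 0, 0]},
    {"fingers": -0.3, "xyz": [-7.4, 0, 0], "angular": [0, 0, 0]},
    {"fingers": -0.3, "xyz": [-8, 0, 0], "angular": [0, 0, 0]},
  ],
)

```text
clock: 4.15
position: [0.6136, 0.1703, 0.0347]
ee_rot: [-2.136, -2.304, -0.0]
force: [0.5, 2.0, 2.2]
width: 0.651
```

Run:
```python
from h import *
s=arm.observe();print(s['position'],s['force'],s['ft_torque'])
t=imaging.get_image('top');w=imaging.get_image('wrist')
a=cv2.resize(t[165:265,220:360],None,fx=5,fy=5,interpolation=2)
b=cv2.resize(w,(480,300))
c=np.zeros((600,800,3),np.uint8);c[:300,:420]=cv2.resize(a,(420,300));c[300:,:480]=b
si=imaging.get_image('side');c[:300,420:780]=cv2.resize(si[130:280,220:400],(360,300))
cv2.imwrite('pics/p1.png',c[:,:,::-1])
```

```text
[0.61355937 0.17033864 0.03473529] [0.51663503 2.03840568 2.2063183 ] [ 0.42195391  0.05525791 -0.04646348]
```

View pics/p1.png

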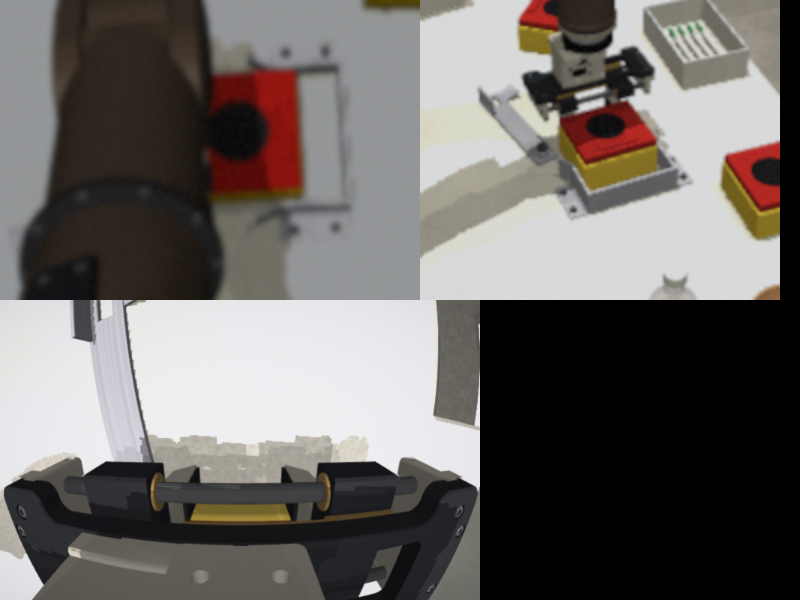

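The box is entering between the walls, square to the fingers, and the push force is about 2 N. I'll continue to the stop.

Emit:
jog_arm(
  moves=[
    {"fingers": -0.3, "xyz": [-0.4, 0, 0], "angular": [0, 0, 0]},
    {"fingers": -0.3, "xyz": [-0.8, 0, 0], "angular": [0, 0, 0]},
    {"fingers": -0.3, "xyz": [-1.2, 0, 0], "angular": [0, 0, 0]},
    {"fingers": -0.3, "xyz": [-1.6, 0, 0], "angular": [0, 0, 0]},
    {"fingers": -0.3, "xyz": [-2.0, 0, 0], "angular": [0, 0, 0]},
    {"fingers": -0.3, "xyz": [-2.4, 0, 0], "angular": [0, 0, 0]},
    {"fingers": -0.3, "xyz": [-2.7, 0, 0], "angular": [0, 0, 0]},
    {"fingers": -0.3, "xyz": [-3.0, 0, 0], "angular": [0, 0, 0]},
    {"fingers": -0.3, "xyz": [-3.2, 0, 0], "angular": [0, 0, 0]},
    {"fingers": -0.3, "xyz": [-3.4, 0, 0], "angular": [0, 0, 0]},
  ],
)

```text
clock: 5.55
position: [0.6161, 0.1368, 0.0347]
ee_rot: [-2.135, -2.304, -0.0]
force: [0.0, 1.6, -0.6]
width: 0.654
```

Emit:
jog_arm(
  moves=[
    {"fingers": -0.3, "xyz": [-0.2, 0, 0], "angular": [0, 0, 0]},
    {"fingers": -0.3, "xyz": [-0.4, 0, 0], "angular": [0, 0, 0]},
    {"fingers": -0.3, "xyz": [-0.6, 0, 0], "angular": [0, 0, 0]},
    {"fingers": -0.3, "xyz": [-0.6, 0, 0], "angular": [0, 0, 0]},
  ],
)

```text
clock: 6.05
position: [0.6167, 0.1317, 0.0349]
ee_rot: [-2.135, -2.304, -0.002]
force: [0.3, 4.5, -0.6]
width: 0.649
```

Force is rising, so I'll press on a little to seat it.

Emit:
jog_arm(
  moves=[
    {"fingers": -0.3, "xyz": [-0.15, 0, 0], "angular": [0, 0, 0]},
    {"fingers": -0.3, "xyz": [-0.3, 0, 0], "angular": [0, 0, 0]},
    {"fingers": -0.3, "xyz": [-0.3, 0, 0], "angular": [0, 0, 0]},
  ],
)

```text
clock: 6.42
position: [0.6169, 0.1316, 0.035]
ee_rot: [-2.132, -2.304, -0.005]
force: [-0.8, 12.0, -0.3]
width: 0.651
```

The position holds at y = 0.1316 while the force rises to 12 N, which matches the predicted home pose (TCP 9.5 mm in front of the origin). The box is against the stop. I'll back off, lift, shut the fingers and go behind the bar tab.

Emit:
jog_arm(
  moves=[
    {"fingers": -0.3, "xyz": [1, 0, 0], "angular": [0, 0, 0]},
    {"fingers": -0.3, "xyz": [3, 0, 0], "angular": [0, 0, 0]},
    {"fingers": -0.3, "xyz": [4.5, 0, -4.5], "angular": [0, 0, 0]},
    {"fingers": 0.5, "xyz": [5.5, -1, -9], "angular": [0, 0, -0.15]},
    {"fingers": 1, "xyz": [7, -2.5, -11.5], "angular": [0, 0, -0.33]},
    {"fingers": 1, "xyz": [8.5, -4.5, -11.5], "angular": [0, 0, -0.51]},
    {"fingers": 1, "xyz": [10, -6.5, -11.5], "angular": [0, 0, -0.69]},
    {"fingers": 1, "xyz": [11.5, -8.5, -11.5], "angular": [0, 0, -0.87]},
    {"fingers": 1, "xyz": [13, -10.5, -11.5], "angular": [0, 0, -1.05]},
    {"fingers": 1, "xyz": [14.5, -12.5, -11.5], "angular": [0, 0, -1.23]},
    {"fingers": 1, "xyz": [16, -14, -11.5], "angular": [0, 0, -1.41]},
    {"fingers": 1, "xyz": [17.4, -15.6, -11.5], "angular": [0, 0, -1.59]},
  ],
)

```text
clock: 7.92
position: [0.4472, 0.2905, 0.1498]
ee_rot: [-0.159, 3.137, -0.0]
force: [0.3, -1.4, -0.0]
width: 0.007
```

Emit:
jog_arm(
  moves=[
    {"fingers": 1, "xyz": [0, 0, 0], "angular": [0, 0, -0.125]},
    {"fingers": 1, "xyz": [0, 0, 0], "angular": [0, 0, -0.125]},
    {"fingers": 1, "xyz": [0, 0, 0], "angular": [0, 0, -0.125]},
  ],
)

```text
clock: 8.3
position: [0.4482, 0.2895, 0.1497]
ee_rot: [-0.34, 3.123, -0.0]
force: [0.3, -0.8, -0.1]
width: 0.007
```

Run:
```python
from h import *
import json
s=arm.observe();print(s['clock'],s['position'],s['width'],s['joints'].round(2));print(R.from_rotvec(s['ee_rot']).as_matrix().round(3))
w=imaging.get_image('wrist');t=imaging.get_image('top')
json.dump({k:np.asarray(s[k]).tolist() for k in('position','ee_rot')},open('w2.json','w'))
cv2.imwrite('pics/w2r.png',w[:,:,::-1]);cv2.imwrite('pics/t2r.png',t[:,:,::-1])
c=np.zeros((600,800,3),np.uint8);c[:320,:448]=cv2.resize(t[165:265,220:360],(448,320),interpolation=2);c[320:,:448]=cv2.resize(w,(448,280))
cv2.imwrite('pics/p2.png',c[:,:448,::-1])
```

```text
8.3 [0.44820615 0.28947464 0.14968637] 0.007480193658994402 [-0.58  0.4  -0.12  1.9   0.06  0.85  1.05]
[[-0.977 -0.215  0.   ]
 [-0.215  0.977 -0.   ]
 [-0.    -0.    -1.   ]]
```

View pics/p2.png

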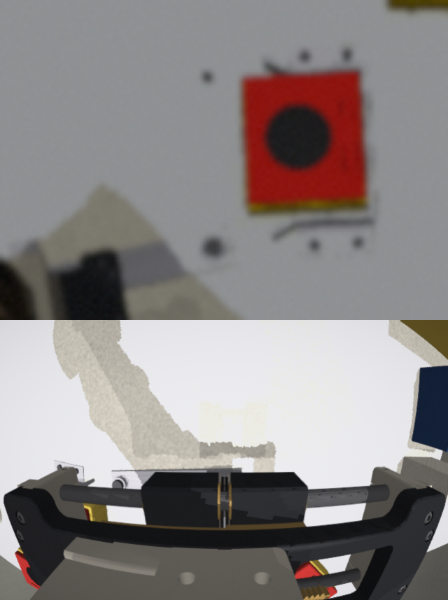

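The box sits between the walls, with its lid reaching the back stop. The stud (crop 208,77) and pivot (213,246) are both clear in front of it. A numeric check of the seating:

Run:
```python
from h import *
t=cv2.imread('pics/t2r.png')[:,:,::-1].copy();m=red(t);m[:,345:]=0;m[:,:270]=0;m[:170]=0
c=max(cv2.findContours(m,0,2)[0],key=cv2.contourArea);r=cv2.minAreaRect(c)
w=cast('top',cv2.boxPoints(r),.066)[:,:2];P,S=cast('top',[[286.6,241.9],[285,189.1]],[.02,.005])[:,:2]
v=(S-P)/np.linalg.norm(S-P);xh=np.array([v[1],-v[0]])
print('P',P,'S',S,'d',np.linalg.norm(S-P),'ang',np.arctan2(v[1],v[0]))
O=(P+v*.088+S-v*.074)/2+xh*.032
print('O',O,[(((q-O)@xh).round(4),((q-O)@v).round(4)) for q in w],'ctr',(w.mean(0)-O)@xh,(w.mean(0)-O)@v)
e=w-np.roll(w,1,0);print('edge angles',np.arctan2(e[:,1],e[:,0]).round(3),np.linalg.norm(e,axis=1).round(3))
```

```text
P [0.52949976 0.14434189] S [0.6892567  0.15534435] d 0.16013535753820024 ang 0.06876140741573362
O [0.61856032 0.11839969] [(np.float64(0.0009), np.float64(0.059)), (np.float64(0.1043), np.float64(0.0601)), (np.float64(0.1043), np.float64(-0.0531)), (np.float64(0.0026), np.float64(-0.054))] ctr 0.05303675606137203 0.003030772299873502
edge angles [ 0.084 -1.491 -3.073  1.648] [0.113 0.103 0.113 0.102]
```

The lid centre is at x_h = 0.053 against a nominal 0.055, and its edges are parallel to the holder within about 0.02 rad, so the box is home. Next I'll descend behind the tab and tabulate the arc.

Emit:
jog_arm(
  moves=[
    {"fingers": 1, "xyz": [0, 0, 4], "angular": [0, 0, 0]},
    {"fingers": 1, "xyz": [0, 0, 8], "angular": [0, 0, 0]},
    {"fingers": 1, "xyz": [0, 0, 11], "angular": [0, 0, 0]},
    {"fingers": 1, "xyz": [0, 0, 12.2], "angular": [0, 0, 0]},
    {"fingers": 1, "xyz": [-0.7, 0, 12.2], "angular": [0, 0, 0]},
    {"fingers": 1, "xyz": [-1.4, 0, 12.2], "angular": [0, 0, 0]},
    {"fingers": 1, "xyz": [-1.8, 0, 12.2], "angular": [0, 0, 0]},
    {"fingers": 1, "xyz": [-1.8, 0, 12.2], "angular": [0, 0, 0]},
  ],
)

```text
clock: 9.4
position: [0.4665, 0.2937, 0.0284]
ee_rot: [-0.344, 3.121, 0.001]
force: [0.2, 0.4, -0.2]
width: 0.005
```

Run:
```python
from h import *
s=arm.observe();M=R.from_rotvec(s['ee_rot']).as_matrix()
print(s['position'],s['force'],'a',np.arctan2(M[1,1],M[0,1]))
d=(s['position']-[.5276,.1456,0])[:2];print('along',d@M[:2,1],'y_b',d@M[:2,0])
L,h=15.7,2.75
for st in(.05,.02):
    for i in range(1,13):
        q=st*i;print(round(q,3),round(-L*np.sin(q)-h*(1-np.cos(q)),2),round(-L*(1-np.cos(q))+h*np.sin(q),2))
```

```text
[0.46646084 0.29370687 0.02839201] [ 0.20231368  0.404259   -0.17382173] a 1.790381055673433
along 0.15786809507077423 y_b 0.02740990281981988
0.05 -0.79 0.12
0.1 -1.58 0.2
0.15 -2.38 0.23
0.2 -3.17 0.23
0.25 -3.97 0.19
0.3 -4.76 0.11
0.35 -5.55 -0.01
0.4 -6.33 -0.17
0.45 -7.1 -0.37
0.5 -7.86 -0.6
0.55 -8.61 -0.88
0.6 -9.35 -1.19
0.02 -0.31 0.05
0.04 -0.63 0.1
0.06 -0.95 0.14
0.08 -1.26 0.17
0.1 -1.58 0.2
0.12 -1.9 0.22
0.14 -2.22 0.23
0.16 -2.54 0.24
0.18 -2.86 0.24
0.2 -3.17 0.23
0.22 -3.49 0.22
0.24 -3.81 0.2
```

Now the first arc, 0.6 rad.

Emit:
jog_arm(
  moves=[
    {"fingers": 1, "xyz": [-0.79, 0.12, 0], "angular": [0, 0, 0.05]},
    {"fingers": 1, "xyz": [-1.58, 0.2, 0], "angular": [0, 0, 0.1]},
    {"fingers": 1, "xyz": [-2.38, 0.23, 0], "angular": [0, 0, 0.15]},
    {"fingers": 1, "xyz": [-3.17, 0.23, 0], "angular": [0, 0, 0.2]},
    {"fingers": 1, "xyz": [-3.97, 0.19, 0], "angular": [0, 0, 0.25]},
    {"fingers": 1, "xyz": [-4.76, 0.11, 0], "angular": [0, 0, 0.3]},
    {"fingers": 1, "xyz": [-5.55, -0.01, 0], "angular": [0, 0, 0.35]},
    {"fingers": 1, "xyz": [-6.33, -0.17, 0], "angular": [0, 0, 0.4]},
    {"fingers": 1, "xyz": [-7.1, -0.37, 0], "angular": [0, 0, 0.45]},
    {"fingers": 1, "xyz": [-7.86, -0.6, 0], "angular": [0, 0, 0.5]},
    {"fingers": 1, "xyz": [-8.61, -0.88, 0], "angular": [0, 0, 0.55]},
    {"fingers": 1, "xyz": [-9.35, -1.19, 0], "angular": [0, 0, 0.6]},
  ],
)

```text
clock: 10.9
position: [0.56, 0.3022, 0.0277]
ee_rot: [-0.598, -3.084, -0.0]
force: [-0.6, 0.2, -0.9]
width: 0.006
```

Run:
```python
from h import *
s=arm.observe();w=imaging.get_image('wrist');t=imaging.get_image('side');print(s['position'],s['force'])
c=np.zeros((600,480,3),np.uint8);c[:300]=cv2.resize(t[130:260,220:428],(480,300),interpolation=2);c[300:]=cv2.resize(w,(480,300))
cv2.imwrite('pics/p3.png',c[:,:,::-1])
```

```text
[0.55995642 0.30215134 0.02773865] [-0.60363704  0.2253042  -0.91327866]
```

View pics/p3.png

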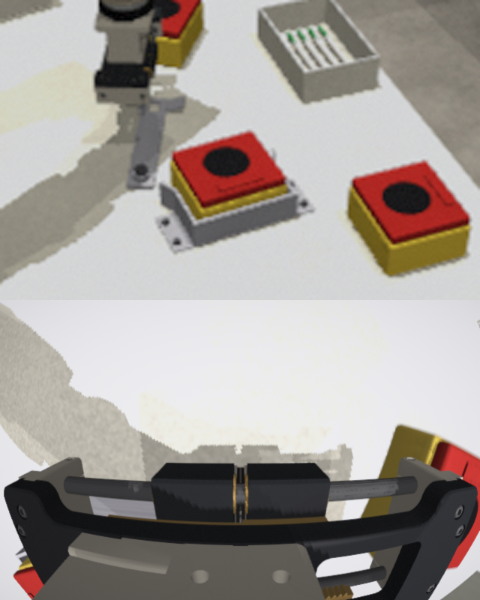

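The bar has turned with the tool, the box is still home, and the neighbouring lookalike box is untouched. I'll continue, raised 4 mm for extra body clearance over that box's lid.

Emit:
jog_arm(
  moves=[
    {"fingers": 1, "xyz": [-0.79, 0.12, -0.2], "angular": [0, 0, 0.05]},
    {"fingers": 1, "xyz": [-1.58, 0.2, -0.4], "angular": [0, 0, 0.1]},
    {"fingers": 1, "xyz": [-2.38, 0.23, -0.4], "angular": [0, 0, 0.15]},
    {"fingers": 1, "xyz": [-3.17, 0.23, -0.4], "angular": [0, 0, 0.2]},
    {"fingers": 1, "xyz": [-3.97, 0.19, -0.4], "angular": [0, 0, 0.25]},
    {"fingers": 1, "xyz": [-4.76, 0.11, -0.4], "angular": [0, 0, 0.3]},
    {"fingers": 1, "xyz": [-5.55, -0.01, -0.4], "angular": [0, 0, 0.35]},
    {"fingers": 1, "xyz": [-6.33, -0.17, -0.4], "angular": [0, 0, 0.4]},
    {"fingers": 1, "xyz": [-7.1, -0.37, -0.4], "angular": [0, 0, 0.45]},
    {"fingers": 1, "xyz": [-7.86, -0.6, -0.4], "angular": [0, 0, 0.5]},
    {"fingers": 1, "xyz": [-8.61, -0.88, -0.4], "angular": [0, 0, 0.55]},
    {"fingers": 1, "xyz": [-9.35, -1.19, -0.4], "angular": [0, 0, 0.6]},
  ],
)

```text
clock: 12.5
position: [0.6423, 0.2561, 0.0317]
ee_rot: [1.483, 2.77, 0.0]
force: [-0.9, 0.4, 0.7]
width: 0.003
```

Emit:
jog_arm(
  moves=[
    {"fingers": 1, "xyz": [-0.79, 0.12, 0], "angular": [0, 0, 0.05]},
    {"fingers": 1, "xyz": [-1.58, 0.2, 0], "angular": [0, 0, 0.1]},
    {"fingers": 1, "xyz": [-2.22, 0.23, 0], "angular": [0, 0, 0.14]},
    {"fingers": 1, "xyz": [-2.54, 0.24, 0], "angular": [0, 0, 0.16]},
    {"fingers": 1, "xyz": [-2.86, 0.24, 0], "angular": [0, 0, 0.18]},
    {"fingers": 1, "xyz": [-3.17, 0.23, 0], "angular": [0, 0, 0.2]},
    {"fingers": 1, "xyz": [-3.49, 0.22, 0], "angular": [0, 0, 0.22]},
    {"fingers": 1, "xyz": [-3.81, 0.2, 0], "angular": [0, 0, 0.24]},
    {"fingers": 1, "xyz": [-4.13, 0.18, 0], "angular": [0, 0, 0.26]},
    {"fingers": 1, "xyz": [-4.45, 0.15, 0], "angular": [0, 0, 0.28]},
  ],
)

```text
clock: 13.75
position: [0.668, 0.2203, 0.0318]
ee_rot: [-1.852, -2.537, -0.0]
force: [0.0, 1.7, 0.9]
width: 0.004
```

Run:
```python
from h import *
s=arm.observe();t=imaging.get_image('side');M=R.from_rotvec(s['ee_rot']).as_matrix()
print(s['position'],s['force'],'a',np.arctan2(M[1,1],M[0,1]));d=(s['position']-[.5276,.1456,0])[:2];print('along',d@M[:2,1],'y_b',d@M[:2,0])
top=imaging.get_image('top')
c=np.zeros((600,480,3),np.uint8);c[:300]=cv2.resize(t[130:260,220:428],(480,300),interpolation=2);c[300:]=cv2.resize(top[165:265,220:380],(480,300),interpolation=2)
cv2.imwrite('pics/p4.png',c[:,:,::-1])
```

```text
[0.66801985 0.22030163 0.03175014] [0.00380794 1.72374972 0.94618329] a 0.3096041037332456
along 0.15650369758512003 y_b 0.02836654102279145
```

View pics/p4.png

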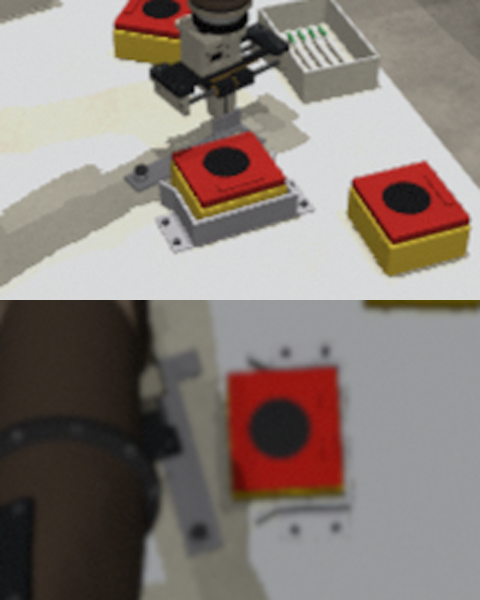

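The nose is just reaching the stud (top crop 185,362) and the box is still home. I'll push slowly from here.

Emit:
jog_arm(
  moves=[
    {"fingers": 1, "xyz": [-0.31, 0.05, 0], "angular": [0, 0, 0.02]},
    {"fingers": 1, "xyz": [-0.63, 0.1, 0], "angular": [0, 0, 0.04]},
    {"fingers": 1, "xyz": [-0.95, 0.14, 0], "angular": [0, 0, 0.06]},
    {"fingers": 1, "xyz": [-1.26, 0.17, 0], "angular": [0, 0, 0.08]},
    {"fingers": 1, "xyz": [-1.58, 0.2, 0], "angular": [0, 0, 0.1]},
    {"fingers": 1, "xyz": [-1.9, 0.22, 0], "angular": [0, 0, 0.12]},
    {"fingers": 1, "xyz": [-2.22, 0.23, 0], "angular": [0, 0, 0.14]},
    {"fingers": 1, "xyz": [-2.54, 0.24, 0], "angular": [0, 0, 0.16]},
  ],
)

```text
clock: 14.85
position: [0.678, 0.1964, 0.0317]
ee_rot: [2.049, 2.381, -0.0]
force: [-0.1, -1.1, 0.6]
width: 0.004
```

Emit:
jog_arm(
  moves=[
    {"fingers": 1, "xyz": [-0.31, 0.05, 0], "angular": [0, 0, 0.02]},
    {"fingers": 1, "xyz": [-0.63, 0.1, 0], "angular": [0, 0, 0.04]},
    {"fingers": 1, "xyz": [-0.8, 0.12, 0], "angular": [0, 0, 0.05]},
  ],
)

```text
clock: 15.22
position: [0.6805, 0.1887, 0.0317]
ee_rot: [2.108, 2.329, -0.0]
force: [0.1, 0.0, -0.6]
width: 0.003
```

Emit:
jog_arm(
  moves=[
    {"fingers": 1, "xyz": [-0.2, 0.02, 0], "angular": [0, 0, 0.01]},
    {"fingers": 1, "xyz": [-0.4, 0.05, 0], "angular": [0, 0, 0.025]},
    {"fingers": 1, "xyz": [-0.4, 0.05, 0], "angular": [0, 0, 0.025]},
  ],
)

```text
clock: 15.6
position: [0.6813, 0.1851, 0.0317]
ee_rot: [2.136, 2.304, -0.0]
force: [0.4, 0.1, 1.0]
width: 0.009
```

Run:
```python
from h import *
s=arm.observe();t=imaging.get_image('side');print(s['position'],s['force'])
top=imaging.get_image('top');w=imaging.get_image('wrist')
c=np.zeros((600,800,3),np.uint8);c[:300,:480]=cv2.resize(t[130:260,220:428],(480,300),interpolation=2);c[300:,:480]=cv2.resize(top[165:265,220:380],(480,300),interpolation=2)
c[:200,480:]=cv2.resize(w,(320,200))
cv2.imwrite('pics/p5.png',c[:,:,::-1])
```

```text
[0.68128198 0.18513005 0.03172175] [0.35325754 0.11583748 1.03937946]
```

View pics/p5.png

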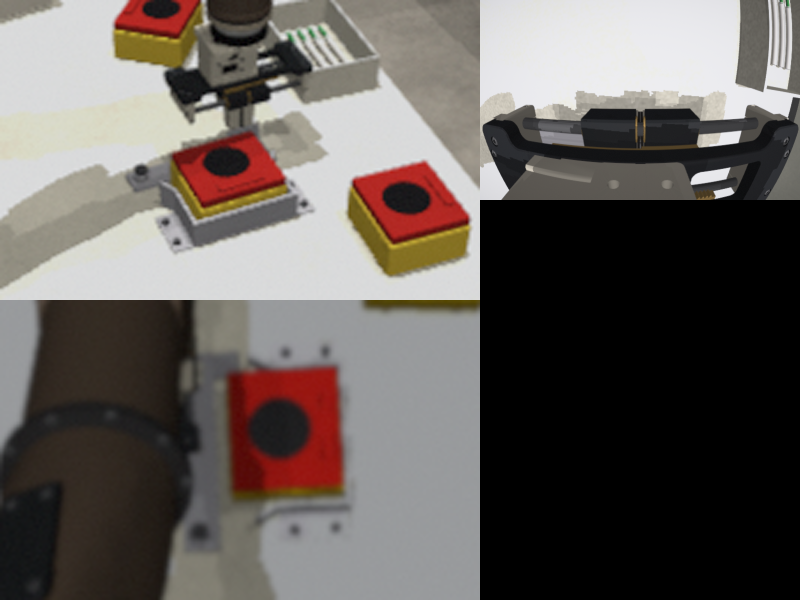

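The bar is now nearly across the box's front. I'll nudge it until the stud blocks.

Emit:
jog_arm(
  moves=[
    {"fingers": 1, "xyz": [-0.15, 0, 0], "angular": [0, 0, 0]},
    {"fingers": 1, "xyz": [-0.3, 0, 0], "angular": [0, 0, 0]},
    {"fingers": 1, "xyz": [-0.3, 0, 0], "angular": [0, 0, 0]},
  ],
)

```text
clock: 16.12
position: [0.6814, 0.1834, 0.0319]
ee_rot: [-2.134, -2.304, -0.002]
force: [-0.3, 3.6, 1.4]
width: 0.003
```

Emit:
jog_arm(
  moves=[
    {"fingers": 1, "xyz": [-0.15, 0, 0], "angular": [0, 0, 0]},
    {"fingers": 1, "xyz": [-0.25, 0, 0], "angular": [0, 0, 0]},
    {"fingers": 1, "xyz": [-0.25, 0, 0], "angular": [0, 0, 0]},
  ],
)

```text
clock: 16.5
position: [0.6815, 0.1829, 0.0323]
ee_rot: [-2.132, -2.305, -0.004]
force: [-1.8, 8.2, 4.0]
width: 0.003
```

The bar is blocked: force rises to 8 N with no travel. I'll back off, go up, and look down on the slot.

Emit:
jog_arm(
  moves=[
    {"fingers": 1, "xyz": [1, 0, 0], "angular": [0, 0, 0]},
    {"fingers": 1, "xyz": [3, 0, 0], "angular": [0, 0, 0]},
    {"fingers": 1, "xyz": [3, 0, -4], "angular": [0, 0, 0]},
    {"fingers": 1, "xyz": [3, 0, -9], "angular": [0, 0, 0]},
    {"fingers": 1, "xyz": [2, 0, -14], "angular": [0, 0, 0]},
    {"fingers": 1, "xyz": [-2, -1, -17], "angular": [0, 0, 0]},
    {"fingers": 1, "xyz": [-6, -2, -19], "angular": [0, 0, 0]},
    {"fingers": 1, "xyz": [-8, -3, -19], "angular": [0, 0, 0]},
    {"fingers": 1, "xyz": [-8, -3, -19], "angular": [0, 0, 0]},
    {"fingers": 1, "xyz": [-8, -3, -19], "angular": [0, 0, 0]},
  ],
)

```text
clock: 17.75
position: [0.6573, 0.1003, 0.2203]
ee_rot: [-2.131, -2.305, 0.001]
force: [0.4, 0.9, -0.1]
width: 0.005
```

Run:
```python
from h import *
import json
s=arm.observe();w=imaging.get_image('wrist');t=imaging.get_image('side');print(s['clock'],s['position'],s['force'])
json.dump({k:np.asarray(s[k]).tolist() for k in('position','ee_rot')},open('w3.json','w'))
cv2.imwrite('pics/w3r.png',w[:,:,::-1])
c=np.zeros((600,640,3),np.uint8);c[:400]=w;c[400:,:320]=cv2.resize(t[130:260,220:428],(320,200),interpolation=2)
cv2.imwrite('pics/p6.png',c[:,:,::-1])
```

```text
17.75 [0.65730276 0.10032825 0.22028996] [ 0.44013819  0.8772228  -0.11004615]
```

View pics/p6.png

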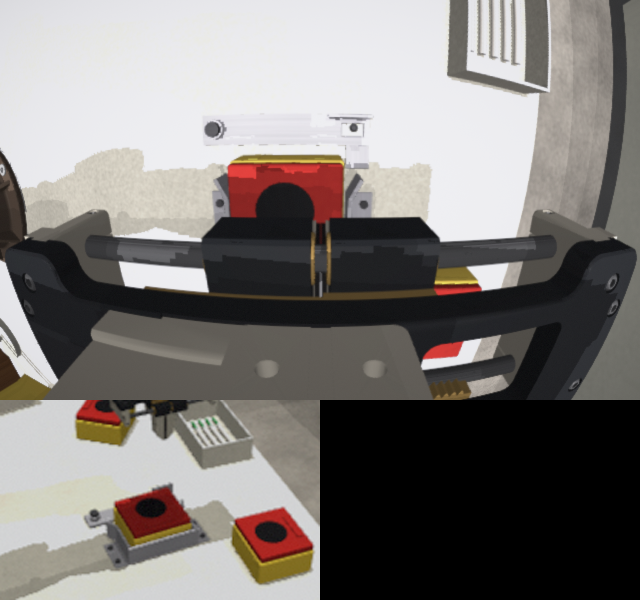

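The stud shows inside the slot at (353,127), and the box front lies behind the bar. One last close crop to judge whether the bar is flat, plus a bystander check.

Run:
```python
from h import *
import json
s=json.load(open('w3.json'));w=cv2.imread('pics/w3r.png');t=imaging.get_image('side')[:,:,::-1]
c=np.zeros((600,800,3),np.uint8);c[:320,:800]=cv2.resize(w[100:180,195:395],(800,320),interpolation=2)
c[320:,:400]=cv2.resize(t[160:230,250:350],(400,280),interpolation=2)
cv2.imwrite('pics/p7.png',c)
a=cv2.imread('pics/side0.png').astype(int);d=abs(a-t).max(2)>40
n,l,st,ce=cv2.connectedComponentsWithStats(d.astype(np.uint8))
print('side changes',[(st[i].tolist()) for i in range(1,n) if st[i][4]>60])
g=imaging.get_image('top');m=red(g)
for k in cv2.findContours(m,0,2)[0]:
    if cv2.contourArea(k)>400:print(cv2.minAreaRect(k))
for nm,px,z in(('stud',[353,127.5],.0065),('pivot',[213,128],.023)):print(nm,cast('wrist',[px],z,s).round(4))
```

```text
side changes [[19, 0, 147, 228, 12481], [203, 0, 160, 156, 7663], [135, 52, 44, 38, 624], [169, 101, 22, 7, 80], [136, 140, 84, 124, 4007], [282, 171, 90, 55, 2659], [249, 174, 26, 35, 206], [59, 193, 19, 12, 71], [12, 201, 37, 59, 675], [58, 201, 19, 20, 213], [146, 217, 158, 78, 3830]]
((176.4711456298828, 196.53506469726562), (37.91539764404297, 37.00724411010742), 39.47246170043945)
((362.0, 145.0), (32.0, 38.0), 90.0)
stud [[0.6895 0.1575 0.0065]]
pivot [[0.5309 0.1479 0.023 ]]
```

View pics/p7.png

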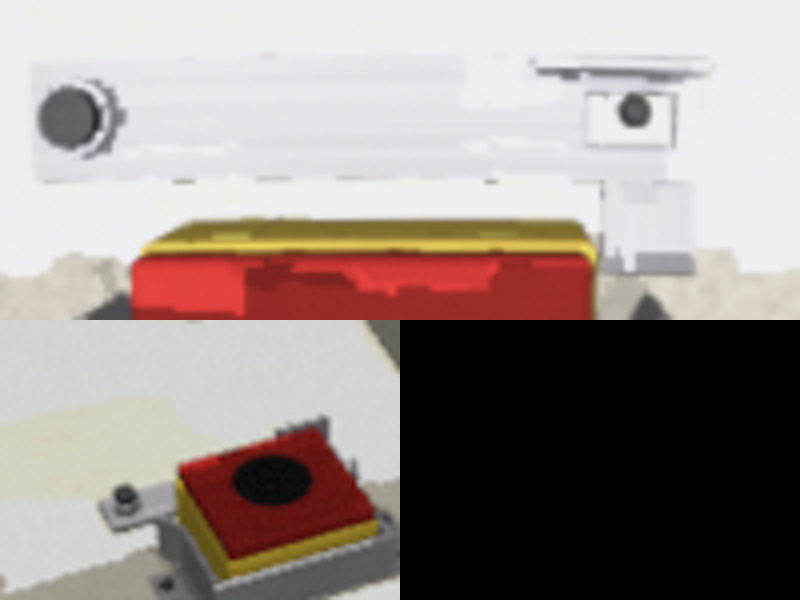

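Run:
```python
from h import *
import json
from cell import job
s=json.load(open('w3.json'))
w=cast('wrist',[[232,163.5],[341,163.5]],.066,s)[:,:2];P=np.array([.5285,.1462]);S=np.array([.689,.157])
v=(S-P)/np.linalg.norm(S-P);xh=np.array([v[1],-v[0]]);O=P+.088*v+.032*xh
print('front edge x_h',(w-O)@xh,'y_h',(w-O)@v)
sl=cast('wrist',[[352.5,130]],[.006],s)[0,:2]-P;print('slot along/angle',sl@v,sl@xh)
if (abs((w-O)@xh)<.008).all(): print(job.sign_off())
```

```text
front edge x_h [0.00113481 0.00077431] y_h [-0.05113049  0.05649421]
slot along/angle 0.16095153948183488 0.0024046282194164783
the job is handed in; nothing more can be done
None
```

The sharps box is home in its holder, the bar is swung across its front with the stud in the slot, and the job was handed in at about 18 s of the 54 s.

**What I did**
- I pushed the chosen box (lid at about (283,212) in the first top view, nearest the base) in with two spread fingertips. It stopped at the predicted position, and I pressed to 12 N with no further travel.
- I then pushed the bar's tab with shut fingers, square to the bar, around the arc and slowly over the stud. It ended blocked at 8 N, and I withdrew.

**Last checks**
- **Box:** its front edge is about 1 mm from nominal home and parallel to the pivot–stud line. An earlier top view put its centre at 53 mm against 55 mm. Both are within calibration error.
- **Bar:** the stud shows inside the slot, and the slot centre is 161 mm from the pivot (nominal 162 mm), on the line to within 2.4 mm. I judged that it lies flat from the picture and the blocked swing; I did not measure its height.
- **Bystanders:** the other two red-lidded boxes have not moved in the top view. The side-view comparison with the start showed changes only where the arm, its shadow, the box and the bar moved.

No check failed.

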